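Match radius leaves to a clamped casting

ROBOT

A 6-joint arm with a two-finger parallel gripper is mounted at the origin on the work surface. World frame = base frame: x ahead of the robot, y to its left, z up, the work surface at z = 0. Lengths are in m, angles in rad, forces in N, time in s.
With the tool pointing down it reaches from about 0.35 to 0.725 m from the base axis. Payload 4.3 kg.
Tool frame: the origin (TCP) lies midway between the tips of the shut fingers; the grasp point (between the pads) lies 19 mm behind it; z points along the fingers, y is the line along which they close (so a half turn about z gives the same grasp; the last joint's range is limited). The gripper opens to 85 mm and grips with 20 to 120 N. Pads are 22 mm wide; open, the fingers measure 114 mm over their backs; the gripper's body (76 mm by 85 mm) begins 54 mm behind the grasp point. The pads swing forward as they close: fully open they stand 13 mm farther back than shut.
Start: joints at [-1.327, 0.377, 0.081, 1.274, 0, 1.46], TCP at [0.199, -0.539, 0.192] pointing down, gripper open.
Joint ranges: [-2.72, 2.72], [-0.84, 1.66], [-1.02, 1.22], [-1.77, 2.12], [-1.37, 1.28], [-3.14, 3.14]. Speed limits (rad/s): [2.57, 2.57, 3.14, 3.14, 3.14, 3.14].

INTERFACE

Orientations are given as a 3x3 rotation matrix whose columns are the frame's x, y, z axes.
In Python, from bench import bot, vision, close_job gives the robot as it stands. The module is installed in compiled form; this text tells all that it offers.
- The arm moves only by the tool jog_arm, never from a script. Its argument "commands" is a list of rows, each an object with "fingers": the opening, from 0 (shut) to 1 (fully open); "xyz": the shift along the world's x, y, z in mm, a list of three; "roll": the turn about the world's z in rad. A call has 1 to 12 rows; each row shifts and turns the commanded pose from where the row before left it; what a row does not reach is not made up. A row lasts 1/10 s, in which the tool goes at most 50 mm and 8.59 degrees, less where a joint would pass 70% of its speed; a pose out of reach is approached as far as the arm can. A call is refused whole if a number of a shift passes 50 or a number of a turn 0.15, either way. A call with a gripper value outside its range is refused whole. The fingers move at their own pace and stop on an object; the grip force is fixed at half the most. Time passes only in rows, so rows that do not move let the fingers close. It gives the time, the measured TCP pose, the force, the opening and the grip force at its end, in the units of the state.
- bot.get_obs(): the state, without advancing time (a new reading comes with each control period).
- vision.capture(name): name is "side" or "top" or "wrist"; returns a dict with "pixels" (420x560x3 uint8, red, green, blue), "z_map" (420x560 float32, m along the optical axis (not along the pixel's ray), 0 where there is no reading), "mtx" (3x3 intrinsics, pixels), "xyz" and "attitude" of the camera in the world. Camera axes: x right, y down, z forward; pixel columns grow to the right and rows downward; lengths in m; the calibration is good to about 2 mm. A picture is of the moment at which its call begins.
- close_job(): hands the job in; it is judged then, once.
The state is a dict: "t": time; "joint_positions": joint angles; "dq": joint speeds; "effort": joint torques, N m; "tool_pos": TCP position; "orientation": TCP orientation; "contact_force": force on the tool from outside, world axes, zero at the start; "moment": the same for the moment, N m; "finger_gap": opening from 0.0 (shut) to 1.0 (fully open); "grasp_force": force on a finger pad.
Only numpy, scipy, OpenCV 4.12 (cv2) and the standard library are available. Lean on these libraries where they do the work, as an engineer would, in place of code of your own. Each camera call takes 0.05 s, during which the arm holds its last target. There are 200 camera calls.

TASK

Check the curves of the casting held under the red clamps: along the bench, slide the yellow concave leaf whose radius matches its round nose up against the nose, and the orange convex leaf whose radius matches its hollow into the hollow, until each sits flat and fully home against its curve with no gap to rock in. Leave both in place, with the two leaves that do not fit lying flat on the bench well clear (at least 4 cm short) of being home, and do not disturb the glassware.

Things in the scene. Friction and masses are not known exactly. Their poses are not given: they have to be found in the camera images.
- clamp: fixed blue clamp bar, 360 x 30 x 40 mm, with two red toggle clamps (85 mm high) that hold one of the two castings. Origin: at bench height, coinciding with the origin of whichever casting is clamped; bar centre 52 mm in +x from there. Its -x side, where the leaves lie, faces the robot.
- casting_a: immovable aluminium casting, 25 mm high: a straight bar (x 0 to 35 mm, y -170 to 170 mm) carrying on its -x side a round nose of radius 25 mm on a neck 25 mm wide, centre x = -40, y = +120 mm, and a round hollow of radius 38 mm centre x = -38, y = -120 mm, open to -x. Origin: middle of the bar's front edge, at bench height. It is either under the clamps or is the spare lying about 0.43 m to the robot's right of them.
- casting_b: immovable aluminium casting, 25 mm high: a straight bar (x 0 to 35 mm, y -170 to 170 mm) carrying on its -x side a round nose of radius 38 mm on a neck 38 mm wide, centre x = -40, y = +120 mm, and a round hollow of radius 25 mm centre x = -38, y = -120 mm, open to -x. Origin: middle of the bar's front edge, at bench height. It is either under the clamps or is the spare lying about 0.43 m to the robot's right of them.
- nose (a point): centre of the clamped casting's round nose (same point for either casting), at bench height; axes as the clamp
- hollow (a point): centre of curvature of the clamped casting's hollow (same point for either casting; arc 75 degrees either side of +x, open to -x), at bench height; axes as the clamp
- concave_small: loose yellow gauge leaf, 15 mm thick, flat on the bench, with a CONCAVE circular edge of radius 25 mm over 60 degrees either side of its -x. Origin: centre of that arc (in the open air in front of the edge), at bench height. Leaf +x points out of the mouth, the way it is slid. Jaws 10 mm thick; behind them a straight back 52 mm wide, its flat rear face at x = -49 mm, square to x. About 90 g; slides at 0.3 to 1 N.
- concave_large: loose yellow gauge leaf, 15 mm thick, flat on the bench, with a CONCAVE circular edge of radius 38 mm over 60 degrees either side of its -x. Origin: centre of that arc (in the open air in front of the edge), at bench height. Leaf +x points out of the mouth, the way it is slid. Jaws 10 mm thick; behind them a straight back 64 mm wide, its flat rear face at x = -62 mm, square to x. About 90 g; slides at 0.3 to 1 N.
- convex_small: loose orange gauge leaf, 15 mm thick, flat on the bench: a round disc, CONVEX edge of radius 25 mm, with a straight tail behind it. Origin: centre of the disc, at bench height. Leaf +x points ahead, away from the tail, the way the leaf is slid. Tail 36 mm wide with a flat rear face at x = -45 mm, square to x. About 90 g; slides at 0.3 to 1 N.
- convex_large: loose orange gauge leaf, 15 mm thick, flat on the bench: a round disc, CONVEX edge of radius 38 mm, with a straight tail behind it. Origin: centre of the disc, at bench height. Leaf +x points ahead, away from the tail, the way the leaf is slid. Tail 36 mm wide with a flat rear face at x = -58 mm, square to x. About 90 g; slides at 0.3 to 1 N.
- reagent_bottle: amber bottle, 66 mm across, 150 mm high, a bystander; origin under its centre
- beaker: open glass beaker, 70 mm across, 90 mm high, a bystander; origin under its centre
- sample_jar: small glass jar with white lid, 56 mm across, 60 mm high, a bystander; origin under its centre
Not all that is in view belongs to the job. What is shaped like the convex_large but blue or brown is not meant.

How it is judged:
At the end, for the whole second after the job is handed in: At the clamped casting, the fitting concave leaf's arc centre is within 3 mm of the nose's centre and the fitting convex leaf's within 3 mm of the hollow's; both at rest, flat (0.06 rad, 4 mm). The two other leaves: on the bench, centres over 40 mm from the nose's / hollow's centre (((horizontal distance between casting_a and clamp below 0.02 m and horizontal distance between concave_small and nose below 0.003 m and height (world z) of each of concave_small, convex_large, concave_large, convex_small below 0.004 m and angle between each of concave_small, convex_large's own z axis and vertical below 0.06 rad and linear speed of each of concave_small, convex_large below 0.01 m/s and angular speed of each of concave_small, convex_large below 0.1 rad/s and horizontal distance between convex_large and hollow below 0.003 m and horizontal distance between concave_large and nose above 0.04 m and horizontal distance between convex_small and hollow above 0.04 m) or (horizontal distance between casting_b and clamp below 0.02 m and horizontal distance between concave_large and nose below 0.003 m and height (world z) of each of concave_large, convex_small, concave_small, convex_large below 0.004 m and angle between each of concave_large, convex_small's own z axis and vertical below 0.06 rad and linear speed of each of concave_large, convex_small below 0.01 m/s and angular speed of each of concave_large, convex_small below 0.1 rad/s and horizontal distance between convex_small and hollow below 0.003 m and horizontal distance between concave_small and nose above 0.04 m and horizontal distance between convex_large and hollow above 0.04 m))); the robot touches nothing.
It fails at once if a bystander (bottle, beaker or jar) is shifted more than 30 mm or tipped over (distance of any of reagent_bottle, beaker, sample_jar from where it was at the start of the episode above 0.03 m or angle between any of reagent_bottle, beaker, sample_jar's own z axis and vertical above 0.5 rad).
It also fails if it takes over 54 s, if anything falls off the work surface, if the arm or the gripper's body presses on something with over 40 N, if the wrist force passes 120 N, or if a joint passes its speed limit or range.

## Working session

There is one attempt and no reset: what is moved stays moved. The work goes in short steps, Python scripts to look and compute and a tool call to move; the robot and the scene stay as the last step left them, time stands still between calls to the robot, and variables do not carry over. Pictures are saved under pics/ and viewed, at most 10 in all, crops included, and the job is handed in when it is done.

Besides the shell and the picture viewer there is one more tool, called after "Call:" as name([rows], argument=value, ...), one row to a line, values as JSON. jog_arm: Moves the arm, as the interface text tells. Its arguments: {"type":"object","properties":{"commands":{"type":"array","items":{"type":"object","properties":{"fingers":{"type":"number"},"xyz":{"type":"array","items":{"type":"number"}},"roll":{"type":"number"}}}}},"required":["commands"]}

```bash
mkdir -p pics
cat > h.py <<'E'
import numpy as np, cv2
from bench import bot, vision
def cap(n):
    c=vision.capture(n); c['R']=np.array(c['attitude']).reshape(3,3); return c
def save(c,f): cv2.imwrite('pics/'+f,c['pixels'][:,:,::-1])
def ray(c,uv,z):
    uv=np.atleast_2d(np.asarray(uv,float)); K=np.array(c['mtx'])
    d=np.c_[(uv[:,0]-K[0,2])/K[0,0],(uv[:,1]-K[1,2])/K[1,1],np.ones(len(uv))]@c['R'].T
    o=np.array(c['xyz']); s=(z-o[2])/d[:,2]
    return (o+d*s[:,None])[:,:2]
E
python3 - <<'E'
from h import *
for n in('top','side'):
    c=cap(n); save(c,n+'1.png'); np.savez(n+'1.npz',**{k:np.array(v) for k,v in c.items()}); print(n,c['xyz'],c['R'].round(2).tolist())
E
```

```text
top [0.31909516 0.03188243 1.09591852] [[0.02, -0.98, 0.18], [-1.0, -0.02, -0.02], [0.02, -0.18, -0.98]]
side [-0.39483775  0.85829084  0.82844967] [[-0.68, -0.4, 0.61], [-0.73, 0.37, -0.57], [0.0, -0.84, -0.54]]
```

View pics/top1.png

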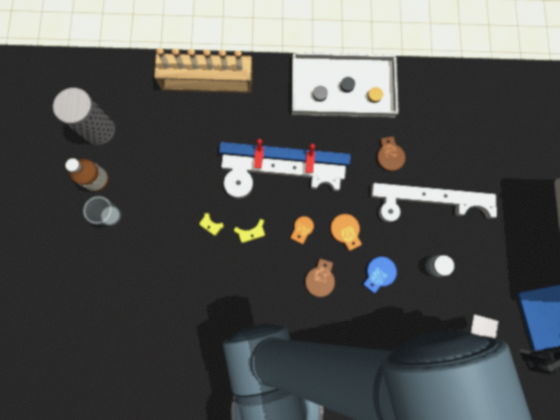

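View pics/side1.png

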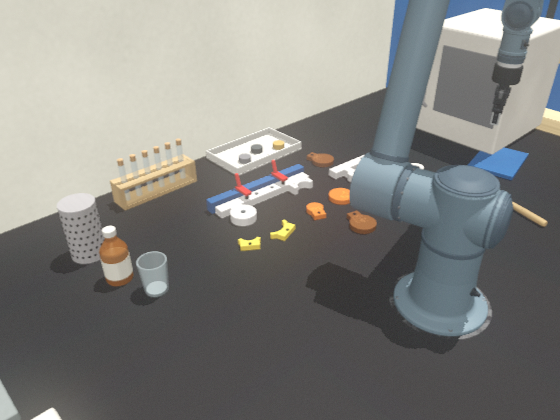

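The clamped casting has the large nose (238,183) and the small hollow (326,180), so it is casting_b; the spare has its nose at (390,211).
- **Yellow candidates:** small (211,224), large (250,232). I choose the large one.
- **Orange candidates:** small (303,226), large (345,230). I choose the small one.
- **Decoys:** blue (381,271), brown (320,280) and (391,155).

Next is a close crop and a measurement.

```bash
cat > m.py <<'E'
from h import *
from scipy.optimize import least_squares
def mask(c,lo,hi,box):
    m=cv2.inRange(cv2.cvtColor(c['pixels'],cv2.COLOR_RGB2HSV),lo,hi); k=np.zeros_like(m); x0,y0,x1,y1=box
    k[y0:y1,x0:x1]=m[y0:y1,x0:x1]; return k
def contours(m,amin=40):
    return sorted([q[:,0,:] for q in cv2.findContours(m,cv2.RETR_EXTERNAL,cv2.CHAIN_APPROX_NONE)[0] if cv2.contourArea(q)>amin],key=lambda q:q[:,0].mean())
E
python3 - <<'E'
from m import *
c=cap('top')
im=c['pixels'][130:255,195:370,::-1]; cv2.imwrite('pics/crop1.png',cv2.resize(im,None,fx=4.5,fy=4.5,interpolation=cv2.INTER_CUBIC))
for n,lo,hi in (('Y',(24,120,120),(38,255,255)),('O',(8,170,170),(22,255,255))):
    for q in contours(mask(c,lo,hi,(190,140,375,260))):
        P=ray(c,q,.015)*1000
        print(n,q.mean(0).round(),'mean',P.mean(0).round(1),'minrect',[np.round(a,1) for a in cv2.minAreaRect(P.astype(np.float32))], 'mm area',cv2.contourArea(P.astype(np.float32)))
m=mask(c,(0,0,150),(180,60,255),(195,130,370,200))
for q in contours(m,200):
    P=ray(c,q,.025)*1000
    print('W',q.mean(0).round(),[np.round(a,1) for a in cv2.minAreaRect(P.astype(np.float32))])
b=mask(c,(105,120,60),(125,255,255),(195,130,370,200))
for q in contours(b,100):
    P=ray(c,q,.04)*1000; print('B',[np.round(a,1) for a in cv2.minAreaRect(P.astype(np.float32))])
for uv in [(238,183),(326,180)]: print(ray(c,uv,.025)*1000)
print(c['pixels'][183,232],c['pixels'][170,230],bot.get_obs()['orientation'])
E
```

```text
Y [211. 224.] mean [471.5 188.2] minrect [array([471.5, 188.6]), array([61.8, 38.8]), np.float64(57.4)] mm area 1751.7276480861474
Y [251. 231.] mean [453.6  79.7] minrect [array([454.7,  80.3]), array([46.4, 83. ]), np.float64(19.1)] mm area 2339.27374772483
W [279. 172.] [array([596.4,  -3.2]), array([340. , 114.4]), np.float64(85.9)]
B [array([679. , 124.1]), array([96.2, 33.5]), np.float64(86.9)]
B [array([669.6,  -9. ]), array([111.4,  33.1]), np.float64(85.6)]
B [array([ 659.1, -141.6]), array([96.1, 34.9]), np.float64(84.7)]
[[585.00891879 117.46610807]]
[[ 598.65533818 -124.48271305]]
[238 240 240] [104 105 104] [[ 9.38073941e-01  3.46434857e-01 -4.13043480e-04]
 [ 3.46435070e-01 -9.38072669e-01  1.55230095e-03]
 [ 1.50306357e-04 -1.59926582e-03 -9.99998710e-01]]
```

View pics/crop1.png

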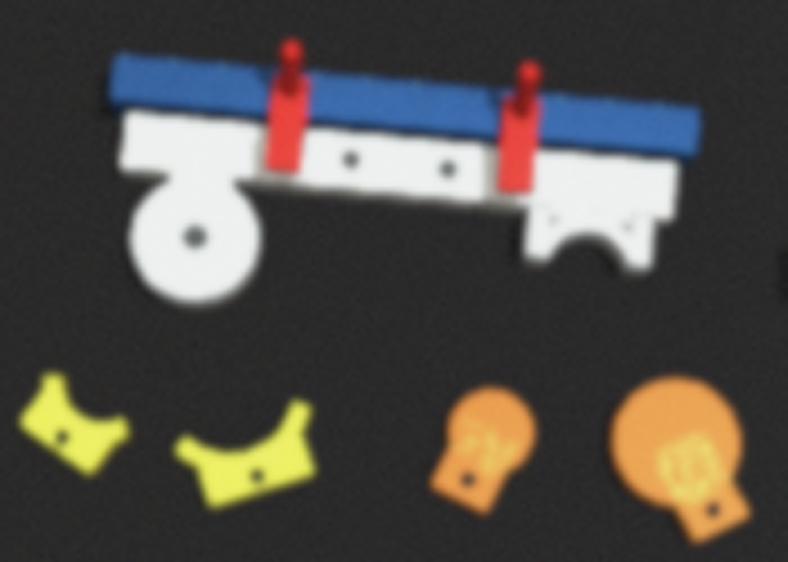

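```bash
cat >> m.py <<'E'
def circ(P,R,g):
    return least_squares(lambda p:np.hypot(*(P-p).T)-R,g,loss='soft_l1').x
E
python3 - <<'E'
from m import *
c=cap('top')
for q in contours(mask(c,(8,110,130),(22,255,255),(280,205,375,260))):
    P=(ray(c,q,.015)*1000).astype(np.float32); r=cv2.minAreaRect(P); (e,R)=cv2.minEnclosingCircle(P)
    print('O',q.mean(0).round(),[np.round(a,1) for a in r])
m=mask(c,(0,0,170),(180,60,255),(195,130,370,200))
q=contours(m,200)[0]; P=ray(c,q,.025)*1000
n=np.array([585,117.]); 
for i in range(4):
    S=P[(np.hypot(*(P-n).T)<46)&(P[:,0]<n[0]+15)]; n=circ(S,38.,n)
print('nose',n,np.std(np.hypot(*(S-n).T)),len(S))
h=np.array([567,-122.])
for i in range(4):
    d=P-h; S=P[(np.hypot(*d.T)<30)&(d[:,0]>0)]; h=circ(S,25.,h)
print('hollow',h,len(S), 'yaw',np.arctan2(*( (n-h)*[-1,1]))) if len(S) else 0
E
```

```text
O [302. 229.] [array([463.3, -60. ]), array([51.1, 72.6]), np.float64(64.3)]
O [347. 231.] [array([ 458.2, -177.5]), array([96.5, 77.6]), np.float64(2.4)]
nose [587.25909224 117.79995956] 1.0140345745492978 50
```

Call:
jog_arm([
  {"fingers": 1, "xyz": [24, 50, -5]},
  {"fingers": 1, "xyz": [24, 50, -5]},
  {"fingers": 1, "xyz": [24, 50, -5]},
  {"fingers": 1, "xyz": [24, 50, -5]},
  {"fingers": 1, "xyz": [24, 50, -5]},
  {"fingers": 1, "xyz": [24, 50, -5]},
  {"fingers": 1, "xyz": [24, 50, -5]},
  {"fingers": 1, "xyz": [24, 50, -5]},
  {"fingers": 1, "xyz": [14, 50, 0]},
  {"fingers": 1, "xyz": [10, 50, 0]},
  {"fingers": 1, "xyz": [0, 40, 0]},
  {"fingers": 1, "xyz": [0, 0, 0]},
])

```text
validation failed for argument at $.co...
```

Call:
jog_arm([
  {"fingers": 1, "xyz": [24, 44, -5], "roll": 0},
  {"fingers": 1, "xyz": [24, 44, -5], "roll": 0},
  {"fingers": 1, "xyz": [24, 44, -5], "roll": 0},
  {"fingers": 1, "xyz": [24, 44, -5], "roll": 0},
  {"fingers": 1, "xyz": [24, 44, -5], "roll": 0},
  {"fingers": 1, "xyz": [24, 44, -5], "roll": 0},
  {"fingers": 1, "xyz": [24, 44, -5], "roll": 0},
  {"fingers": 1, "xyz": [24, 44, -5], "roll": 0},
  {"fingers": 1, "xyz": [20, 44, 0], "roll": 0},
  {"fingers": 1, "xyz": [10, 44, 0], "roll": 0},
  {"fingers": 1, "xyz": [0, 40, 0], "roll": 0},
  {"fingers": 1, "xyz": [0, 40, 0], "roll": 0},
])

```text
t: 1.4
tool_pos: [0.4198, -0.0202, 0.1526]
orientation: [[0.938, 0.347, 0.0], [0.347, -0.938, -0.0], [0.0, 0.0, -1.0]]
contact_force: [0.6, -0.8, -0.2]
finger_gap: 1.003
grasp_force: 0.0
```

Call:
jog_arm([
  {"fingers": 1, "xyz": [9, 33, -10], "roll": 0},
  {"fingers": 1, "xyz": [9, 33, -10], "roll": 0},
  {"fingers": 1, "xyz": [9, 32, -10], "roll": 0},
  {"fingers": 1, "xyz": [0, 0, 0], "roll": 0},
])

```text
t: 1.8
tool_pos: [0.4464, 0.079, 0.1214]
orientation: [[0.936, 0.351, -0.002], [0.351, -0.936, 0.001], [-0.001, -0.002, -1.0]]
contact_force: [-0.2, -0.8, -0.1]
finger_gap: 0.997
grasp_force: 0.0
```

Run:
```python
from m import *
c=cap('wrist'); save(c,'w1.png'); o=bot.get_obs(); print(o['tool_pos'],c['xyz'])
for q in contours(mask(c,(22,100,100),(40,255,255),(0,0,560,420)),500):
    P=(ray(c,q,.015)*1000).astype(np.float32); print(q.mean(0),q.min(0),q.max(0),[np.round(a,1) for a in cv2.minAreaRect(P)])
```

```text
[0.44621591 0.07727517 0.12188745] [0.51440705 0.10329608 0.30351016]
[176.90322581 131.93548387] [143  96] [210 167] [array([474.5, 186.7]), array([61.1, 39.3]), np.float64(55.4)]
[279.49785408 192.53218884] [236 167] [324 213] [array([456.6,  79.3]), array([45. , 84.1]), np.float64(19.7)]
```

View pics/w1.png

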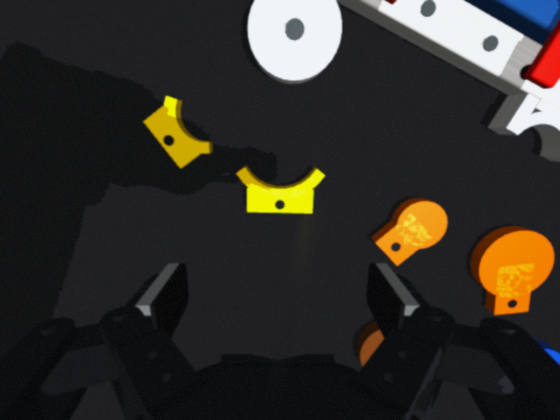

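The wrist view shows the large yellow leaf centred at (279,192), square to the fingers. The nose is at (295,28). I'll descend and grip.

Call:
jog_arm([
  {"fingers": 1, "xyz": [1, 0, -40], "roll": 0},
  {"fingers": 1, "xyz": [0, 0, -40], "roll": 0},
  {"fingers": 1, "xyz": [0, 0, -30], "roll": 0},
  {"fingers": 1, "xyz": [0, 0, -14], "roll": 0},
  {"fingers": 1, "xyz": [0, 0, 0], "roll": 0},
  {"fingers": 0.6, "xyz": [0, 0, 0], "roll": 0},
  {"fingers": 0.6, "xyz": [0, 0, 0], "roll": 0},
  {"fingers": 0.6, "xyz": [0, 0, 0], "roll": 0},
  {"fingers": 0.6, "xyz": [0, 0, 0], "roll": 0},
])

```text
t: 2.75
tool_pos: [0.4488, 0.076, -0.0005]
orientation: [[0.938, 0.346, 0.002], [0.346, -0.938, -0.0], [0.002, 0.001, -1.0]]
contact_force: [-0.0, 0.0, -0.5]
finger_gap: 0.602
grasp_force: 0.0
```

Run:
```python
from m import *
c=cap('wrist'); o=bot.get_obs(); print(o['tool_pos'],o['finger_gap'])
cv2.imwrite('pics/w2.png',c['pixels'][:,:,::-1])
for q in contours(mask(c,(22,100,100),(40,255,255),(0,0,560,420)),500):
    P=(ray(c,q,.015)*1000).astype(np.float32); print(q.mean(0),[np.round(a,1) for a in cv2.minAreaRect(P)])
```

```text
[ 0.44856445  0.07597719 -0.00065035] 0.6004917731923144
[101.45896657 139.67173252] [array([475.3, 185.2]), array([62.9, 43. ]), np.float64(55.7)]
[277.67881549 244.        ] [array([459.2,  81.8]), array([83.8, 71.5]), np.float64(79.2)]
[499.37759336 291.44813278] [array([470.9, -65.4]), array([48.7, 55. ]), np.float64(73.1)]
```

View pics/w2.png

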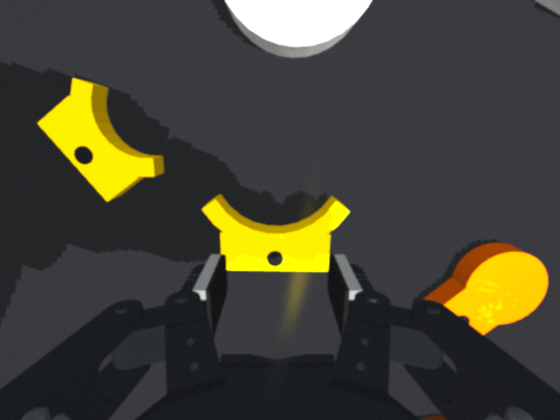

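The fingertips at (210,265) and (345,265) straddle the leaf back, but the opening is not yet tight, so I'll close further.

Call:
jog_arm([
  {"fingers": 0.4, "xyz": [0, 0, 0], "roll": 0},
  {"fingers": 0.4, "xyz": [0, 0, 0], "roll": 0},
  {"fingers": 0.4, "xyz": [0, 0, 0], "roll": 0},
  {"fingers": 0.4, "xyz": [0, 0, 0], "roll": 0},
])

```text
t: 3.2
tool_pos: [0.4478, 0.076, -0.0014]
orientation: [[0.938, 0.347, -0.0], [0.347, -0.938, -0.0], [-0.0, 0.0, -1.0]]
contact_force: [-0.2, 0.1, -1.0]
finger_gap: 0.4
grasp_force: 0.0
```

Run:
```python
from m import *
c=cap('wrist'); o=bot.get_obs(); print(o['tool_pos'],o['finger_gap'],o['grasp_force'],o['contact_force'])
cv2.imwrite('pics/w3.png',c['pixels'][:,:,::-1])
```

```text
[ 0.44774331  0.07601748 -0.00143625] 0.4012099879898345 0.0 [0.12826558 0.75390589 0.66051228]
```

View pics/w3.png

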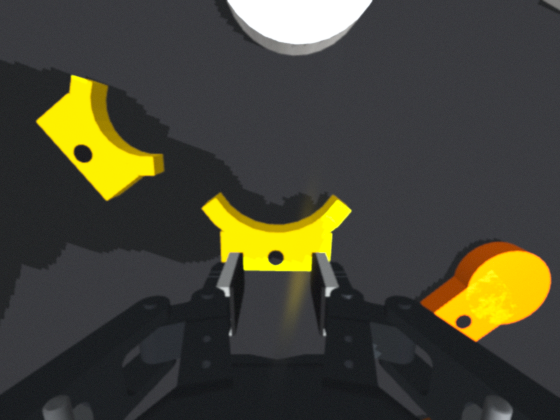

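Run:
```python
from m import *
c=cap('wrist'); K=np.array(c['mtx']); o=np.array(c['xyz']); print(K[0,0],K[:2,2],o, c['R'].round(3).tolist())
for uv in [(237,257),(237,270),(236,290),(319,257),(320,270),(320,290),(276,240),(250,265),(276,300)]:
    z=float(c['z_map'][uv[1],uv[0]]); p=o+c['R']@(z*np.array([(uv[0]-K[0,2])/K[0,0],(uv[1]-K[1,2])/K[1,1],1])); print(uv,round(z,4),(p*1000).round(1))
```

```text
303.6331275753931 [277.01701897 212.67960078] [0.51559836 0.10019251 0.18079718] [[0.346, -0.9, -0.263], [-0.938, -0.332, -0.097], [-0.0, 0.281, -0.96]]
(237, 257) 0.1427 [452.7  97.   49.7]
(237, 270) 0.1298 [453.4  95.5  63.1]
(236, 290) 0.1256 [447.8  93.3  69.2]
(319, 257) 0.144 [465.6  60.5  48.5]
(320, 270) 0.1297 [465.8  62.2  63.2]
(320, 290) 0.1218 [461.5  61.9  72.6]
(276, 240) 0.1767 [454.5  78.3  15.7]
(250, 265) 0.181 [434.3  87.3  15.9]
(276, 300) 0.2039 [408.9  61.5   1.6]
```

Run:
```python
from m import *
c=cap('side'); cv2.imwrite('pics/s2.png',cv2.resize(c['pixels'][140:280,210:370,::-1],None,fx=4,fy=4,interpolation=cv2.INTER_CUBIC))
K=np.array(c['mtx']); o=np.array(c['xyz'])
v,u=np.mgrid[0:420,0:560]; z=c['z_map']; P=o+np.stack([(u-K[0,2])/K[0,0],(v-K[1,2])/K[1,1],0*u+1],-1)*z[...,None]@c['R'].T
for g in range(10,120,10):
    s=(abs(P[...,0]-.45)<.08)&(abs(P[...,1]-.076)<.08)&(abs(P[...,2]*1000-g)<5)&(z>0)
    print(g,s.sum(),(P[s].mean(0)*1000).round(),[ (u[s].min(),u[s].max(),v[s].min(),v[s].max()) if s.any() else 0])
```

```text
10 137 [444.  89.  12.] [(np.int64(258), np.int64(308), np.int64(216), np.int64(248))]
20 74 [445.  82.  17.] [(np.int64(260), np.int64(294), np.int64(222), np.int64(238))]
30 0 [nan nan nan] [0]
40 17 [443.  77.  42.] [(np.int64(279), np.int64(291), np.int64(217), np.int64(226))]
50 39 [442.  75.  50.] [(np.int64(279), np.int64(293), np.int64(213), np.int64(225))]
60 45 [440.  80.  60.] [(np.int64(279), np.int64(293), np.int64(211), np.int64(223))]
70 44 [440.  77.  70.] [(np.int64(279), np.int64(293), np.int64(207), np.int64(219))]
80 24 [442.  63.  81.] [(np.int64(279), np.int64(297), np.int64(201), np.int64(216))]
90 64 [436.  83.  90.] [(np.int64(274), np.int64(298), np.int64(197), np.int64(217))]
100 54 [433.  88. 100.] [(np.int64(273), np.int64(298), np.int64(194), np.int64(214))]
110 83 [433.  84. 110.] [(np.int64(272), np.int64(299), np.int64(190), np.int64(212))]<stdin>:7: RuntimeWarning: Mean of empty slice.
  ret = um.true_divide(
```

View pics/s2.png

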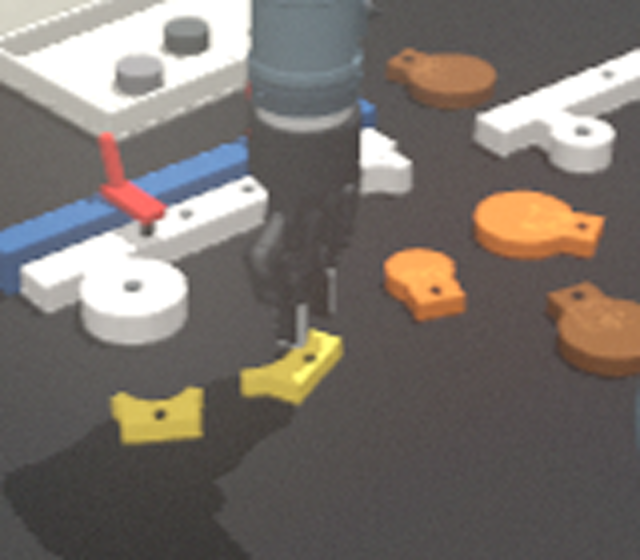

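Both cameras put the fingertips about 40 mm above the bench while the reported TCP z is about 0. The reported z is therefore off by about 3 cm, and I'll trust the cameras. I'll open and lower further in steps.

Call:
jog_arm([
  {"fingers": 1, "xyz": [0, 0, 0], "roll": 0},
  {"fingers": 1, "xyz": [0, 0, 0], "roll": 0},
  {"fingers": 1, "xyz": [0, 0, 0], "roll": 0},
  {"fingers": 1, "xyz": [0, 0, 0], "roll": 0},
  {"fingers": 0.85, "xyz": [0, 0, -10], "roll": 0},
  {"fingers": 0.85, "xyz": [0, 0, -10], "roll": 0},
  {"fingers": 0.85, "xyz": [0, 0, -10], "roll": 0},
  {"fingers": 0.85, "xyz": [0, 0, 0], "roll": 0},
])

```text
t: 4.15
tool_pos: [0.4458, 0.0759, -0.0333]
orientation: [[0.938, 0.346, -0.004], [0.346, -0.938, -0.0], [-0.004, -0.001, -1.0]]
contact_force: [-0.5, 0.1, -0.4]
finger_gap: 0.854
grasp_force: 0.0
```

```bash
cat > tip.py <<'E'
from m import *
def cloud(n):
    c=cap(n); K=np.array(c['mtx']); o=np.array(c['xyz']); v,u=np.mgrid[0:420,0:560]; z=c['z_map']
    return c,o+np.stack([(u-K[0,2])/K[0,0],(v-K[1,2])/K[1,1],0*u+1],-1)*z[...,None]@c['R'].T,z>0
if __name__=='__main__':
    ob=bot.get_obs(); print(ob['tool_pos'],ob['finger_gap'],ob['contact_force'],ob['joint_positions'])
    for n in('side','wrist'):
        c,P,ok=cloud(n); hsv=cv2.cvtColor(c['pixels'],cv2.COLOR_RGB2HSV); t=ob['tool_pos']
        d=np.hypot(P[...,0]-t[0],P[...,1]-t[1])<.07
        s=ok&d&(hsv[...,1]<90)&(P[...,2]>.004); z=np.sort(P[s][:,2]*1000); print(n,len(z),np.histogram(z,np.arange(0,90,6))[0])
E
python3 tip.py
```

```text
[ 0.44576534  0.07591436 -0.03331677] 0.8541415914468087 [-0.53532236  0.10605957 -0.36819529] [ 2.83105007e-02  3.49184368e-01 -6.12554665e-01  6.12847855e-01
 -9.78271584e-05  2.81615525e+00]
side 5947 [12  0 10 21 24 32 24 28 21 16 27 41 40 47]
wrist 48715 [   0    0  292  425  639  722  819  885  950  570 2023 6799 4032 5358]
```

The fingertips are now about 13 mm up. Joint 6 is at 2.82, though, and squaring the leaf would push it past its limit, so I'll make the equivalent half-turn first.

Call:
jog_arm([
  {"fingers": 1, "xyz": [0, 0, 25], "roll": 0},
  {"fingers": 1, "xyz": [0, 0, 25], "roll": 0.1},
  {"fingers": 1, "xyz": [0, 0, 0], "roll": 0.149},
  {"fingers": 1, "xyz": [0, 0, 0], "roll": 0.149},
  {"fingers": 1, "xyz": [0, 0, 0], "roll": 0.149},
  {"fingers": 1, "xyz": [0, 0, 0], "roll": 0.149},
  {"fingers": 1, "xyz": [0, 0, 0], "roll": 0.149},
  {"fingers": 1, "xyz": [0, 0, 0], "roll": 0.149},
  {"fingers": 1, "xyz": [0, 0, 0], "roll": 0.149},
  {"fingers": 1, "xyz": [0, 0, 0], "roll": 0.149},
  {"fingers": 1, "xyz": [0, 0, 0], "roll": 0.149},
  {"fingers": 1, "xyz": [0, 0, 0], "roll": 0.149},
])

```text
t: 5.45
tool_pos: [0.4482, 0.076, 0.019]
orientation: [[-0.37, 0.929, 0.001], [0.929, 0.37, 0.0], [-0.0, 0.001, -1.0]]
contact_force: [-0.1, -0.3, -0.1]
finger_gap: 1.001
grasp_force: 0.0
```

Call:
jog_arm([
  {"fingers": 1, "xyz": [0, 0, 0], "roll": 0.149},
  {"fingers": 1, "xyz": [0, 0, 0], "roll": 0.149},
  {"fingers": 1, "xyz": [0, 0, 0], "roll": 0.149},
  {"fingers": 1, "xyz": [0, 0, 0], "roll": 0.149},
  {"fingers": 1, "xyz": [0, 0, 0], "roll": 0.149},
  {"fingers": 1, "xyz": [0, 0, 0], "roll": 0.149},
  {"fingers": 1, "xyz": [0, 0, 0], "roll": 0.149},
  {"fingers": 1, "xyz": [0, 0, 0], "roll": 0.149},
  {"fingers": 1, "xyz": [0, 0, 0], "roll": 0.149},
  {"fingers": 1, "xyz": [0, 0, 0], "roll": 0.149},
  {"fingers": 1, "xyz": [0, 0, 0], "roll": 0.05},
  {"fingers": 1, "xyz": [0, 0, 0], "roll": 0.0},
])

```text
t: 6.65
tool_pos: [0.4482, 0.076, 0.0189]
orientation: [[-0.942, -0.335, 0.001], [-0.335, 0.942, 0.0], [-0.001, -0.0, -1.0]]
contact_force: [0.0, -0.3, -0.4]
finger_gap: 0.998
grasp_force: 0.0
```

```bash
cat > look.py <<'E'
from tip import *
import sys
ob=bot.get_obs(); print(np.round(ob['tool_pos'],4),round(ob['finger_gap'],3),np.round(ob['contact_force'],1),np.round(ob['joint_positions'],2),'yaw_y',np.degrees(np.arctan2(ob['orientation'][1][1],ob['orientation'][0][1])).round(1))
c,P,ok=cloud('wrist'); hsv=cv2.cvtColor(c['pixels'],cv2.COLOR_RGB2HSV); t=ob['tool_pos']
if len(sys.argv)>1: save(c,sys.argv[1])
for n,lo,hi in (('Y',(22,100,60),(40,255,255)),('O',(6,110,90),(21,255,255))):
    for q in contours(mask(c,lo,hi,(0,0,560,420)),800):
        R=ray(c,q,.015)*1000; print(n,q.mean(0).round(),[np.round(a,1) for a in cv2.minAreaRect(R.astype(np.float32))])
s=ok&(np.hypot(P[...,0]-t[0],P[...,1]-t[1])<.075)&(hsv[...,1]<90)&(P[...,2]>.006); Q=P[s]*1000; z0=np.percentile(Q[:,2],.3)
R=np.array(ob['orientation']); L=(Q-np.array(t)*1000)@R; L=L[Q[:,2]<z0+14]
print('zmin',z0,'left/right finger in tool frame x,y:',[ (np.percentile(k[:,0],[5,95]).round(1),np.percentile(k[:,1],[5,95]).round(1)) for k in (L[L[:,1]>0],L[L[:,1]<0]) if len(k)])
E
python3 look.py w4.png
```

```text
[0.4482 0.076  0.0189] 0.998 [ 0.  -0.3 -0.4] [ 0.03  0.28 -0.55  0.75  0.   -0.31] yaw_y 109.6
Y [ 63. 188.] [array([464.8, -61.7]), array([49. , 69.4]), np.float64(64.9)]
Y [281. 248.] [array([458.9,  80. ]), array([56. , 84.8]), np.float64(19.6)]
O [ 67. 186.] [array([462.5, -57.5]), array([52. , 80.1]), np.float64(55.3)]
zmin 72.68880302870392 left/right finger in tool frame x,y: [(array([-9.7, 10.5]), array([ 2.4, 52.1])), (array([-9.4, 10.6]), array([-54.6,  -2.1]))]
```

The fingers sit centred on the reported x,y and aligned at 109.6°. I'll descend and grip.

Call:
jog_arm([
  {"fingers": 1, "xyz": [0, 0, -25], "roll": 0},
  {"fingers": 1, "xyz": [0, 0, -22], "roll": 0},
  {"fingers": 1, "xyz": [0, 0, -8], "roll": 0},
  {"fingers": 1, "xyz": [0, 0, -4], "roll": 0},
  {"fingers": 0.6, "xyz": [0, 0, 0], "roll": 0},
  {"fingers": 0.6, "xyz": [0, 0, 0], "roll": 0},
  {"fingers": 0.6, "xyz": [0, 0, 0], "roll": 0},
  {"fingers": 0.6, "xyz": [0, 0, 0], "roll": 0},
])

```text
t: 7.5
tool_pos: [0.4487, 0.0761, -0.0392]
orientation: [[-0.942, -0.336, 0.002], [-0.336, 0.942, 0.0], [-0.002, -0.0, -1.0]]
contact_force: [-2.2, 0.3, 4.9]
finger_gap: 0.727
grasp_force: 66.1
```

```bash
python3 look.py w5.png
```

```text
[ 0.4487  0.0761 -0.0392] 0.727 [-2.2  0.3  4.9] [ 0.03  0.36 -0.62  0.59  0.   -0.31] yaw_y 109.6
Y [ 13. 211.] [array([459.7, -39.8]), array([59.5, 20.8]), np.float64(5.2)]
Y [277. 286.] [array([455.5,  77.3]), array([50.4, 76.1]), np.float64(19.6)]
O [ 30. 202.] [array([455. , -35.5]), array([70.2, 30.2]), np.float64(5.2)]
zmin 15.108762306933341 left/right finger in tool frame x,y: [(array([-6.5, 10.6]), array([ 1. , 42.9])), (array([-5.1, 10.6]), array([-44.1,  -1.3]))]
```

Gripped at 66 N. I'll square the leaf up while moving it in front of the nose, keeping clear of the small yellow leaf.

Call:
jog_arm([
  {"fingers": 0.6, "xyz": [4, 0, 1], "roll": -0.05},
  {"fingers": 0.6, "xyz": [9, 0, 0], "roll": -0.06},
  {"fingers": 0.6, "xyz": [9, 0, 0], "roll": -0.06},
  {"fingers": 0.6, "xyz": [9, 0, 0], "roll": -0.06},
  {"fingers": 0.6, "xyz": [9, 0, 0], "roll": -0.06},
  {"fingers": 0.6, "xyz": [9, 2, 0], "roll": -0.06},
  {"fingers": 0.6, "xyz": [9, 2, 0], "roll": -0.06},
  {"fingers": 0.6, "xyz": [2, 12, 0], "roll": 0},
  {"fingers": 0.6, "xyz": [0, 15, 0], "roll": 0},
  {"fingers": 0.6, "xyz": [0, 15, 0], "roll": 0},
  {"fingers": 0.6, "xyz": [10, 0, 0], "roll": 0},
  {"fingers": 0.6, "xyz": [5, 0, 0], "roll": 0},
])

```text
t: 8.75
tool_pos: [0.5227, 0.1236, -0.0391]
orientation: [[-0.998, 0.065, 0.0], [0.065, 0.998, 0.0], [-0.0, 0.0, -1.0]]
contact_force: [0.2, -0.1, -0.4]
finger_gap: 0.729
grasp_force: 65.4
```

```bash
cat > nose.py <<'E'
from m import *
ob=bot.get_obs(); print(np.round(ob['tool_pos'],4),np.round(ob['contact_force'],1),round(ob['finger_gap'],3),'yaw_y',np.degrees(np.arctan2(ob['orientation'][1][1],ob['orientation'][0][1])).round(1))
c=cap('wrist'); save(c,'w6.png')
for q in contours(mask(c,(22,100,60),(40,255,255),(0,0,560,420)),300): print('Y',q.mean(0).round(),q.min(0),q.max(0))
q=max(contours(mask(c,(0,0,130),(180,60,255),(0,0,560,420)),500),key=len); P=ray(c,q,.025)*1000
n=np.array([587.,118.])
for i in range(5):
    d=P-n; S=P[(abs(np.hypot(*d.T)-38)<8)&(d[:,0]>-45)&(d[:,0]<20)]; n=circ(S,38.,n)
print('wrist nose',n,len(S))
E
python3 nose.py
```

```text
[ 0.5227  0.1236 -0.0391] [ 0.2 -0.1 -0.4] 0.729 yaw_y 86.3
Y [277. 286.] [200 244] [353 338]
Y [416. 163.] [336  93] [499 231]
wrist nose [587.24862964 119.29403689] 146
```

View pics/w6.png

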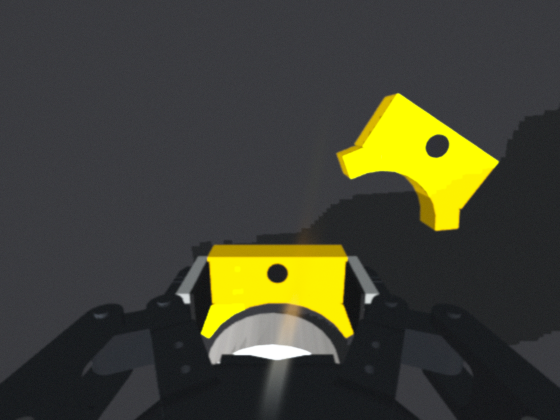

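The leaf is squared and gripped at (277,286), with the nose just ahead of its mouth. The gap is about 16 mm, lateral offset about 2 mm.

Call:
jog_arm([
  {"fingers": 0.6, "xyz": [6, -2, 0], "roll": 0},
  {"fingers": 0.6, "xyz": [5, 0, 0], "roll": 0},
  {"fingers": 0.6, "xyz": [2, 0, 0], "roll": 0},
  {"fingers": 0.6, "xyz": [1, 0, 0], "roll": 0},
  {"fingers": 0.6, "xyz": [0, 0, 0], "roll": 0},
])

```text
t: 9.3
tool_pos: [0.5353, 0.1202, -0.0392]
orientation: [[-0.998, 0.068, -0.002], [0.068, 0.998, 0.0], [0.002, 0.0, -1.0]]
contact_force: [-4.2, -0.1, 7.6]
finger_gap: 0.73
grasp_force: 66.3
```

Call:
jog_arm([
  {"fingers": 0.6, "xyz": [1, 0, 0], "roll": 0},
  {"fingers": 0.6, "xyz": [1, 0, 0], "roll": 0},
  {"fingers": 0.6, "xyz": [0, 0, 0], "roll": 0},
])

```text
t: 9.6
tool_pos: [0.5372, 0.1201, -0.0392]
orientation: [[-0.998, 0.068, -0.002], [0.068, 0.998, 0.0], [0.002, 0.0, -1.0]]
contact_force: [-5.3, 0.0, 7.6]
finger_gap: 0.722
grasp_force: 66.3
```

Call:
jog_arm([
  {"fingers": 0.6, "xyz": [1, 0, 0.5], "roll": 0},
  {"fingers": 0.6, "xyz": [1, 0, 0], "roll": 0},
  {"fingers": 0.6, "xyz": [0, 0, 0], "roll": 0},
])

```text
t: 9.9
tool_pos: [0.5382, 0.12, -0.0392]
orientation: [[-0.998, 0.067, -0.004], [0.067, 0.998, 0.0], [0.004, -0.0, -1.0]]
contact_force: [-7.1, 1.1, 7.4]
finger_gap: 0.727
grasp_force: 66.3
```

Call:
jog_arm([
  {"fingers": 0.6, "xyz": [1, 0, 0], "roll": 0},
  {"fingers": 0.6, "xyz": [0, 0, 0], "roll": 0},
])

```text
t: 10.1
tool_pos: [0.5381, 0.12, -0.0392]
orientation: [[-0.998, 0.067, -0.006], [0.067, 0.998, 0.0], [0.006, -0.0, -1.0]]
contact_force: [-9.4, -0.5, 9.9]
finger_gap: 0.727
grasp_force: 66.6
```

Contact, the arm stalls at x=538. I'll release, lift, and push the leaf home from behind with the fingers shut so it self-centres.

Call:
jog_arm([
  {"fingers": 0.9, "xyz": [-1, 0, 0], "roll": 0},
  {"fingers": 0.9, "xyz": [0, 0, 0], "roll": 0},
  {"fingers": 0.9, "xyz": [0, 0, 0], "roll": 0},
  {"fingers": 0.9, "xyz": [0, 0, 25], "roll": 0},
  {"fingers": 0.9, "xyz": [0, 0, 30], "roll": 0},
  {"fingers": 0, "xyz": [-20, 0, 0], "roll": 0},
  {"fingers": 0, "xyz": [-25, 0, 0], "roll": 0},
  {"fingers": 0, "xyz": [0, 0, 0], "roll": 0},
  {"fingers": 0, "xyz": [0, 0, 0], "roll": 0},
  {"fingers": 0, "xyz": [0, 0, 0], "roll": 0},
  {"fingers": 0, "xyz": [0, 0, 0], "roll": 0},
])

```text
t: 11.2
tool_pos: [0.4972, 0.12, 0.0162]
orientation: [[-0.998, 0.068, 0.001], [0.068, 0.998, 0.0], [-0.001, 0.0, -1.0]]
contact_force: [-0.9, 0.1, 0.2]
finger_gap: 0.001
grasp_force: 0.0
```

```bash
cat > chk.py <<'E'
from tip import *
ob=bot.get_obs(); print(np.round(ob['tool_pos'],4),round(ob['finger_gap'],3))
c,P,ok=cloud('wrist'); t=ob['tool_pos']; hsv=cv2.cvtColor(c['pixels'],cv2.COLOR_RGB2HSV)
s=ok&(np.hypot(P[...,0]-t[0],P[...,1]-t[1])<.03)&(hsv[...,1]<90)&(P[...,2]>.006)
print('tip z',np.percentile(P[s][:,2]*1000,[0,.5,2]) if s.any() else None)
c=cap('top')
for n,lo,hi in (('Y',(24,120,120),(38,255,255)),('O',(8,110,130),(22,255,255))):
    for q in contours(mask(c,lo,hi,(190,140,375,260))):
        R=(ray(c,q,.015)*1000).astype(np.float32); print(n,q.mean(0).round(),[np.round(a,1) for a in cv2.minAreaRect(R)])
E
python3 chk.py
```

```text
[0.4972 0.12   0.0162] 0.001
tip z [58.77277602 63.80244819 71.5314157 ]
O [302. 229.] [array([463.3, -60. ]), array([51.1, 72.6]), np.float64(64.3)]
O [347. 231.] [array([ 458.2, -177.5]), array([96.5, 77.6]), np.float64(2.4)]
```

Call:
jog_arm([
  {"fingers": 0, "xyz": [0, 0.5, -20], "roll": 0},
  {"fingers": 0, "xyz": [0, 0, -15], "roll": 0},
  {"fingers": 0, "xyz": [0, 0, -5], "roll": 0},
  {"fingers": 0, "xyz": [6, 0, 0], "roll": 0},
  {"fingers": 0, "xyz": [6, 0, 0], "roll": 0},
  {"fingers": 0, "xyz": [2, 0, 0], "roll": 0},
  {"fingers": 0, "xyz": [2, 0, 0], "roll": 0},
  {"fingers": 0, "xyz": [0, 0, 0], "roll": 0},
])

```text
t: 12.1
tool_pos: [0.5127, 0.1206, -0.0234]
orientation: [[-0.998, 0.068, 0.001], [0.068, 0.998, 0.0], [-0.001, 0.0, -1.0]]
contact_force: [-0.2, -1.0, 0.2]
finger_gap: -0.003
grasp_force: 0.0
```

Call:
jog_arm([
  {"fingers": 0, "xyz": [1, 0, 0], "roll": 0},
  {"fingers": 0, "xyz": [1, 0, 0], "roll": 0},
  {"fingers": 0, "xyz": [0, 0, 0], "roll": 0},
])

```text
t: 12.4
tool_pos: [0.5139, 0.1205, -0.0238]
orientation: [[-0.998, 0.068, 0.0], [0.068, 0.998, 0.0], [-0.0, 0.0, -1.0]]
contact_force: [0.6, -0.3, -0.5]
finger_gap: -0.004
grasp_force: 0.0
```

Call:
jog_arm([
  {"fingers": 0, "xyz": [1, 0, 0], "roll": 0},
  {"fingers": 0, "xyz": [1, 0, 0], "roll": 0},
  {"fingers": 0, "xyz": [1, 0, 0], "roll": 0},
  {"fingers": 0, "xyz": [0, 0, 0], "roll": 0},
])

```text
t: 12.8
tool_pos: [0.5171, 0.1205, -0.0238]
orientation: [[-0.998, 0.068, 0.0], [0.068, 0.998, 0.0], [-0.0, 0.0, -1.0]]
contact_force: [-0.3, 1.1, -0.4]
finger_gap: -0.001
grasp_force: 0.0
```

```bash
cat > gap.py <<'E'
from tip import *
c,P,ok=cloud('wrist'); hsv=cv2.cvtColor(c['pixels'],cv2.COLOR_RGB2HSV); save(c,'w7.png'); t=bot.get_obs()['tool_pos']
m=mask(c,(22,100,60),(40,255,255),(0,0,560,420))>0; s=ok&m&(np.hypot(P[...,0]-.56,P[...,1]-.118)<.08)&(abs(P[...,2]-.015)<.004)
Q=(P[s][:,:2]*1000).astype(np.float32); print(len(Q),[np.round(a,1) for a in cv2.minAreaRect(Q)],'xmin',np.percentile(Q[:,0],1))
E
python3 gap.py
```

```text
1150 [array([532.2, 120.2]), array([64. , 13.7]), np.float64(86.4)] xmin 523.8931
```

Call:
jog_arm([
  {"fingers": 0, "xyz": [1, 0, 0], "roll": 0},
  {"fingers": 0, "xyz": [1, 0, 0], "roll": 0},
  {"fingers": 0, "xyz": [0, 0, 0], "roll": 0},
])

```text
t: 13.15
tool_pos: [0.519, 0.1205, -0.0239]
orientation: [[-0.998, 0.068, 0.0], [0.068, 0.998, 0.0], [-0.0, 0.0, -1.0]]
contact_force: [-0.5, -0.6, -0.9]
finger_gap: -0.0
grasp_force: 0.0
```

Call:
jog_arm([
  {"fingers": 0, "xyz": [1, 0, 0], "roll": 0},
  {"fingers": 0, "xyz": [1, 0, 0], "roll": 0},
  {"fingers": 0, "xyz": [0, 0, 0], "roll": 0},
])

```text
t: 13.45
tool_pos: [0.5211, 0.1205, -0.0239]
orientation: [[-0.998, 0.068, 0.0], [0.068, 0.998, 0.0], [-0.0, 0.0, -1.0]]
contact_force: [-0.3, -0.1, 0.1]
finger_gap: -0.0
grasp_force: 0.0
```

No contact: the shut tips are probably riding above the leaf. I'll back off, find the bench by touch, then push just above it.

Call:
jog_arm([
  {"fingers": 0, "xyz": [-16, 0, 2], "roll": 0},
  {"fingers": 0, "xyz": [-10, 0, 0], "roll": 0},
  {"fingers": 0, "xyz": [0, 0, -4], "roll": 0},
  {"fingers": 0, "xyz": [0, 0, -2], "roll": 0},
  {"fingers": 0, "xyz": [0, 0, 0], "roll": 0},
])

```text
t: 13.95
tool_pos: [0.4951, 0.1205, -0.0282]
orientation: [[-0.998, 0.068, 0.0], [0.068, 0.998, 0.0], [-0.0, 0.0, -1.0]]
contact_force: [-0.6, -0.5, -0.5]
finger_gap: -0.001
grasp_force: 0.0
```

Call:
jog_arm([
  {"fingers": 0, "xyz": [0, 0, -2], "roll": 0},
  {"fingers": 0, "xyz": [0, 0, -1], "roll": 0},
  {"fingers": 0, "xyz": [0, 0, 0], "roll": 0},
])

```text
t: 14.25
tool_pos: [0.4949, 0.1205, -0.0311]
orientation: [[-0.998, 0.068, -0.0], [0.068, 0.998, 0.0], [0.0, 0.0, -1.0]]
contact_force: [-0.3, -0.4, 0.5]
finger_gap: -0.002
grasp_force: 0.0
```

Call:
jog_arm([
  {"fingers": 0, "xyz": [0, 0, -2], "roll": 0},
  {"fingers": 0, "xyz": [0, 0, 0], "roll": 0},
])

```text
t: 14.45
tool_pos: [0.4947, 0.1205, -0.0331]
orientation: [[-0.998, 0.068, -0.0], [0.068, 0.998, 0.0], [0.0, 0.0, -1.0]]
contact_force: [0.4, 0.5, 0.6]
finger_gap: 0.002
grasp_force: 0.0
```

Call:
jog_arm([
  {"fingers": 0, "xyz": [0, 0, -2], "roll": 0},
  {"fingers": 0, "xyz": [0, 0, -1], "roll": 0},
  {"fingers": 0, "xyz": [0, 0, 0], "roll": 0},
])

```text
t: 14.75
tool_pos: [0.4946, 0.1205, -0.0361]
orientation: [[-0.998, 0.068, -0.0], [0.068, 0.998, 0.0], [0.0, 0.0, -1.0]]
contact_force: [0.1, -0.3, 0.8]
finger_gap: -0.003
grasp_force: 0.0
```

Call:
jog_arm([
  {"fingers": 0, "xyz": [0, 0, -2], "roll": 0},
  {"fingers": 0, "xyz": [0, 0, 0], "roll": 0},
])

```text
t: 14.95
tool_pos: [0.4946, 0.1205, -0.0381]
orientation: [[-0.998, 0.068, -0.0], [0.068, 0.998, 0.0], [0.0, 0.0, -1.0]]
contact_force: [0.4, -0.3, -0.8]
finger_gap: 0.001
grasp_force: 0.0
```

Run:
```python
from tip import *
ob=bot.get_obs(); t=ob['tool_pos']; print(t)
c,P,ok=cloud('side'); hsv=cv2.cvtColor(c['pixels'],cv2.COLOR_RGB2HSV)
s=ok&(np.hypot(P[...,0]-t[0],P[...,1]-t[1])<.035)
print(np.histogram(P[s][:,2]*1000,np.arange(-6,70,4)))
cv2.imwrite('pics/s3.png',cv2.resize(c['pixels'][140:280,200:360,::-1],None,fx=4.5,fy=4.2,interpolation=cv2.INTER_CUBIC))
```

```text
[ 0.49463895  0.12047147 -0.03809273]
(array([ 24, 145,  34,  14,  23,  13,  19,  15,   9,  16,   7,   9,  12,
        23,  23,  33,  19,  12]), array([-6, -2,  2,  6, 10, 14, 18, 22, 26, 30, 34, 38, 42, 46, 50, 54, 58,
       62, 66]))
```

View pics/s3.png

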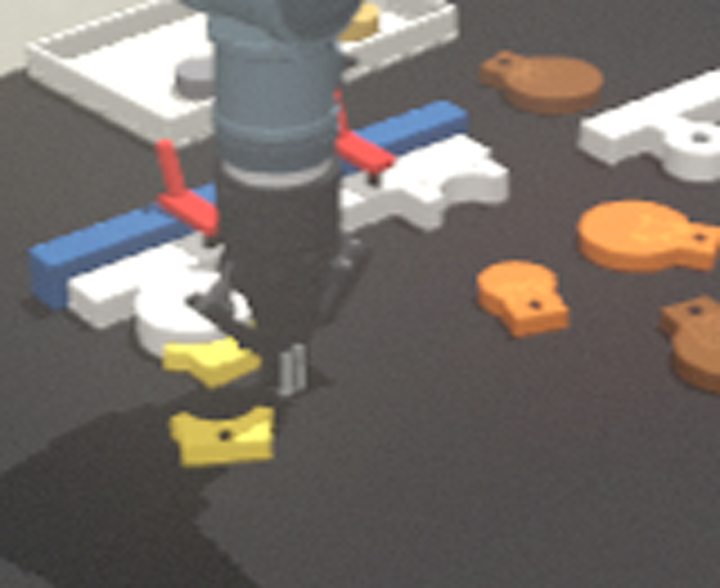

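The side view shows the shut tips just above the bench (290,390), directly behind the leaf at (215,355) on the nose. This is the right height to push.

Call:
jog_arm([
  {"fingers": 0, "xyz": [7, 0, 0], "roll": 0},
  {"fingers": 0, "xyz": [7, 0, 0], "roll": 0},
  {"fingers": 0, "xyz": [2, 0, 0], "roll": 0},
  {"fingers": 0, "xyz": [1, 0, 0], "roll": 0},
  {"fingers": 0, "xyz": [1, 0, 0], "roll": 0},
  {"fingers": 0, "xyz": [0, 0, 0], "roll": 0},
])

```text
t: 15.6
tool_pos: [0.5128, 0.1205, -0.0379]
orientation: [[-0.998, 0.068, -0.0], [0.068, 0.998, 0.0], [0.0, 0.0, -1.0]]
contact_force: [-0.7, 0.8, -0.3]
finger_gap: -0.001
grasp_force: 0.0
```

Call:
jog_arm([
  {"fingers": 0, "xyz": [1, 0, 0], "roll": 0},
  {"fingers": 0, "xyz": [1, 0, 0], "roll": 0},
  {"fingers": 0, "xyz": [0, 0, 0], "roll": 0},
])

```text
t: 15.9
tool_pos: [0.5144, 0.1205, -0.038]
orientation: [[-0.998, 0.068, -0.001], [0.068, 0.998, 0.0], [0.001, 0.0, -1.0]]
contact_force: [-0.7, 0.1, 0.4]
finger_gap: 0.002
grasp_force: 0.5
```

Call:
jog_arm([
  {"fingers": 0, "xyz": [1, 0, 0], "roll": 0},
  {"fingers": 0, "xyz": [1, 0, 0], "roll": 0},
  {"fingers": 0, "xyz": [0, 0, 0], "roll": 0},
])

```text
t: 16.2
tool_pos: [0.5143, 0.1205, -0.0383]
orientation: [[-0.998, 0.068, -0.004], [0.068, 0.998, 0.0], [0.004, -0.0, -1.0]]
contact_force: [-5.4, 0.7, 4.7]
finger_gap: 0.002
grasp_force: 2.8
```

Call:
jog_arm([
  {"fingers": 0, "xyz": [1, 0, 0], "roll": 0},
  {"fingers": 0, "xyz": [1, 0, 0], "roll": 0},
  {"fingers": 0, "xyz": [0, 0, 0], "roll": 0},
])

```text
t: 16.5
tool_pos: [0.5141, 0.1206, -0.0387]
orientation: [[-0.998, 0.067, -0.008], [0.067, 0.998, 0.0], [0.008, -0.0, -1.0]]
contact_force: [-9.3, 0.8, 6.8]
finger_gap: -0.001
grasp_force: 4.6
```

It stalls at 9 N with the rear face at 525, which matches fully home. I'll back off, lift, and go to the small orange leaf.

Call:
jog_arm([
  {"fingers": 0, "xyz": [-10, 0, 0], "roll": 0},
  {"fingers": 0, "xyz": [-10, 0, 8], "roll": 0},
  {"fingers": 0.8, "xyz": [0, 0, 30], "roll": 0},
  {"fingers": 0.8, "xyz": [-12, -20, 30], "roll": -0.05},
  {"fingers": 0.8, "xyz": [-12, -35, 0], "roll": -0.11},
  {"fingers": 0.8, "xyz": [-12, -35, 0], "roll": -0.11},
  {"fingers": 0.8, "xyz": [-12, -35, 0], "roll": -0.11},
  {"fingers": 0.8, "xyz": [-6, -35, 0], "roll": 0},
  {"fingers": 0.8, "xyz": [0, -10, 0], "roll": 0},
  {"fingers": 0.8, "xyz": [0, 0, 0], "roll": 0},
])

```text
t: 17.5
tool_pos: [0.4455, -0.0507, 0.0309]
orientation: [[-0.9, 0.435, 0.002], [0.435, 0.9, -0.0], [-0.002, 0.001, -1.0]]
contact_force: [-0.7, -0.6, 0.1]
finger_gap: 0.8
grasp_force: 0.0
```

```bash
python3 look.py w8.png; python3 chk.py
```

```text
[ 0.4455 -0.0507  0.0309] 0.8 [-0.7 -0.6  0.1] [-0.26  0.25 -0.55  0.77  0.    0.2 ] yaw_y 64.2
Y [109. 294.] [array([ 438.9, -185.2]), array([68.9, 36.5]), np.float64(49.8)]
Y [276. 262.] [array([469.9, -64.8]), array([48.7, 57.5]), np.float64(76.5)]
Y [526. 250.] [array([540.9,  96.7]), array([50.8, 58.4]), np.float64(78.9)]
O [110. 113.] [array([ 333.9, -112. ]), array([77.2, 97.1]), np.float64(73.2)]
O [112. 290.] [array([ 436.9, -181.6]), array([74.6, 48.6]), np.float64(49.5)]
O [278. 261.] [array([470. , -63.8]), array([51.4, 89.5]), np.float64(64.2)]
zmin 79.13537875244774 left/right finger in tool frame x,y: [(array([-9.9, 10.2]), array([34. , 45.8])), (array([-9.6, 10.1]), array([-45.4,  -2.1]))]
[ 0.4455 -0.0496  0.0307] 0.801
tip z [ 14.32100086  16.65040838 143.56706092]
Y [206. 222.] [array([479.4, 199.6]), array([32.3, 39.6]), np.float64(63.0)]
Y [237. 199.] [array([544. , 120.9]), array([83.2, 42.2]), np.float64(86.8)]
O [356. 238.] [array([ 439.7, -211.1]), array([24.3, 69.8]), np.float64(69.0)]
```

Call:
jog_arm([
  {"fingers": 0.8, "xyz": [-2, 0, -30], "roll": 0},
  {"fingers": 0.8, "xyz": [0, 0, -20], "roll": 0},
  {"fingers": 0.8, "xyz": [0, 0, -14], "roll": 0},
  {"fingers": 0.8, "xyz": [0, 0, -6], "roll": 0},
  {"fingers": 0.3, "xyz": [0, 0, 0], "roll": 0},
  {"fingers": 0.3, "xyz": [0, 0, 0], "roll": 0},
  {"fingers": 0.3, "xyz": [0, 0, 0], "roll": 0},
  {"fingers": 0.3, "xyz": [0, 0, 0], "roll": 0},
  {"fingers": 0.3, "xyz": [0, 0, 0], "roll": 0},
])

```text
t: 18.55
tool_pos: [0.4439, -0.0495, -0.0389]
orientation: [[-0.901, 0.433, 0.002], [0.433, 0.901, 0.0], [-0.002, 0.001, -1.0]]
contact_force: [-0.6, 1.8, 6.8]
finger_gap: 0.403
grasp_force: 60.4
```

Gripped at 60 N. Now I'll swing it square and bring it in front of the hollow.

Call:
jog_arm([
  {"fingers": 0.3, "xyz": [9, -3, 1], "roll": 0.063},
  {"fingers": 0.3, "xyz": [9, -3, 0], "roll": 0.063},
  {"fingers": 0.3, "xyz": [9, -3, 0], "roll": 0.063},
  {"fingers": 0.3, "xyz": [10, -4, 0], "roll": 0.063},
  {"fingers": 0.3, "xyz": [10, -4, 0], "roll": 0.063},
  {"fingers": 0.3, "xyz": [10, -4, 0], "roll": 0.063},
  {"fingers": 0.3, "xyz": [4, -12, 0], "roll": 0},
  {"fingers": 0.3, "xyz": [4, -12, 0], "roll": 0},
  {"fingers": 0.3, "xyz": [4, -12, 0], "roll": 0},
  {"fingers": 0.3, "xyz": [3, -11, 0], "roll": 0},
  {"fingers": 0.3, "xyz": [0, 0, 0], "roll": 0},
])

```text
t: 19.65
tool_pos: [0.5156, -0.1196, -0.0387]
orientation: [[-0.997, 0.072, 0.001], [0.072, 0.997, -0.001], [-0.001, -0.001, -1.0]]
contact_force: [0.6, 0.8, -0.7]
finger_gap: 0.405
grasp_force: 59.7
```

Run:
```python
from tip import *
ob=bot.get_obs(); print(np.round(ob['tool_pos'],4),np.round(ob['contact_force'],1),'yaw_y',np.degrees(np.arctan2(ob['orientation'][1][1],ob['orientation'][0][1])).round(1))
# finer nose/hollow geometry from wrist w6 not kept; fit hollow from top and side views
for n in('top','side'):
    c=cap(n); save(c,n+'9.png')
    q=max(contours(mask(c,(0,0,140),(180,60,255),(195,130,370,235)),100),key=len); P=ray(c,q,.025)*1000
    h=np.array([572.,-121.])
    for i in range(5):
        d=P-h; S=P[(abs(np.hypot(*d.T)-25)<6)&(d[:,0]>5)]
        if len(S)>5: h=circ(S,25.,h)
    print(n,'hollow',h,len(S), P.min(0),P.max(0))
c=cap('wrist'); save(c,'w9.png')
```

```text
[ 0.5156 -0.1196 -0.0387] [ 0.6  0.8 -0.7] yaw_y 85.8
top hollow [ 570.70057509 -120.84476192] 14 [ 548.4309659  -121.86877954] [664.40305952 163.88296887]
side hollow [ 572. -121.] 0 [ 761.16559438 -340.34646934] [1158.06936832   29.16070208]
```

View pics/w9.png

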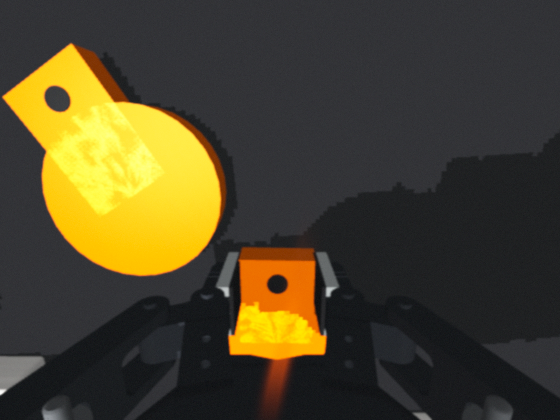

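The leaf is held square at (278,300), about 24 mm short of the hollow. Advancing.

Call:
jog_arm([
  {"fingers": 0.3, "xyz": [6, 1, 0], "roll": 0},
  {"fingers": 0.3, "xyz": [6, 0, 0], "roll": 0},
  {"fingers": 0.3, "xyz": [5, 0, 0], "roll": 0},
  {"fingers": 0.3, "xyz": [2, 0, 0], "roll": 0},
  {"fingers": 0.3, "xyz": [1, 0, 0], "roll": 0},
  {"fingers": 0.3, "xyz": [0, 0, 0], "roll": 0},
])

```text
t: 20.4
tool_pos: [0.5322, -0.1163, -0.0389]
orientation: [[-0.998, 0.07, -0.005], [0.07, 0.998, -0.0], [0.005, -0.001, -1.0]]
contact_force: [-8.0, -1.0, 10.2]
finger_gap: 0.404
grasp_force: 60.9
```

Call:
jog_arm([
  {"fingers": 0.3, "xyz": [1, 0, 0], "roll": 0},
  {"fingers": 0.3, "xyz": [1, 0, 0], "roll": 0},
  {"fingers": 0.3, "xyz": [0, 0, 0], "roll": 0},
])

```text
t: 20.7
tool_pos: [0.5321, -0.1162, -0.0389]
orientation: [[-0.998, 0.07, -0.008], [0.07, 0.998, -0.001], [0.008, -0.001, -1.0]]
contact_force: [-13.1, -1.8, 15.1]
finger_gap: 0.409
grasp_force: 61.5
```

Call:
jog_arm([
  {"fingers": 0.3, "xyz": [1, 0, 0], "roll": 0},
  {"fingers": 0.3, "xyz": [1, 0, 0], "roll": 0},
  {"fingers": 0.3, "xyz": [0, 0, 0], "roll": 0},
])

```text
t: 21.0
tool_pos: [0.532, -0.1162, -0.0389]
orientation: [[-0.997, 0.07, -0.012], [0.07, 0.998, -0.001], [0.012, -0.002, -1.0]]
contact_force: [-16.5, -1.5, 18.6]
finger_gap: 0.405
grasp_force: 62.1
```

It stalls 8 mm short, consistent with touching the hollow's +y lip from a lateral offset of about 3 mm. I'll back off, shift −y and re-enter.

Call:
jog_arm([
  {"fingers": 0.3, "xyz": [-8, 0, 0], "roll": 0},
  {"fingers": 0.3, "xyz": [-3, -3, 0], "roll": 0},
  {"fingers": 0.3, "xyz": [0, 0, 0], "roll": 0},
  {"fingers": 0.3, "xyz": [0, 0, 0], "roll": 0},
])

```text
t: 21.4
tool_pos: [0.5277, -0.1195, -0.0389]
orientation: [[-0.998, 0.07, -0.0], [0.07, 0.998, -0.0], [0.0, -0.0, -1.0]]
contact_force: [-3.0, -0.4, 3.7]
finger_gap: 0.404
grasp_force: 60.2
```

Call:
jog_arm([
  {"fingers": 0.3, "xyz": [4, 0, 0], "roll": 0},
  {"fingers": 0.3, "xyz": [2, 0, 0], "roll": 0},
  {"fingers": 0.3, "xyz": [2, 0, 0], "roll": 0},
  {"fingers": 0.3, "xyz": [0, 0, 0], "roll": 0},
])

```text
t: 21.8
tool_pos: [0.5365, -0.1196, -0.0389]
orientation: [[-0.998, 0.07, 0.001], [0.07, 0.998, -0.0], [-0.001, -0.0, -1.0]]
contact_force: [-2.0, -1.2, 1.7]
finger_gap: 0.404
grasp_force: 60.0
```

Past the lip now. Continuing.

Call:
jog_arm([
  {"fingers": 0.3, "xyz": [1, 0, 0], "roll": 0},
  {"fingers": 0.3, "xyz": [1, 0, 0], "roll": 0},
  {"fingers": 0.3, "xyz": [0, 0, 0], "roll": 0},
])

```text
t: 22.1
tool_pos: [0.5379, -0.1195, -0.0389]
orientation: [[-0.998, 0.07, 0.0], [0.07, 0.998, 0.0], [-0.0, 0.0, -1.0]]
contact_force: [-1.3, 0.3, 4.2]
finger_gap: 0.406
grasp_force: 60.2
```

Call:
jog_arm([
  {"fingers": 0.3, "xyz": [1, 0, 0], "roll": 0},
  {"fingers": 0.3, "xyz": [1, 0, 0], "roll": 0},
  {"fingers": 0.3, "xyz": [0, 0, 0], "roll": 0},
])

```text
t: 22.4
tool_pos: [0.5382, -0.1195, -0.0389]
orientation: [[-0.998, 0.07, -0.003], [0.07, 0.998, -0.0], [0.003, -0.0, -1.0]]
contact_force: [-6.1, -0.3, 7.8]
finger_gap: 0.401
grasp_force: 60.7
```

Call:
jog_arm([
  {"fingers": 0.3, "xyz": [1, 0, 0], "roll": 0},
  {"fingers": 0.3, "xyz": [1, 0, 0], "roll": 0},
  {"fingers": 0.3, "xyz": [0, 0, 0], "roll": 0},
])

```text
t: 22.7
tool_pos: [0.5381, -0.1195, -0.0389]
orientation: [[-0.998, 0.07, -0.006], [0.07, 0.998, -0.001], [0.006, -0.001, -1.0]]
contact_force: [-11.4, -0.5, 13.8]
finger_gap: 0.408
grasp_force: 61.3
```

Seated or nearly so. I'll release and push from behind with shut fingers, as with the first leaf.

Call:
jog_arm([
  {"fingers": 0.55, "xyz": [-3, 0, 0], "roll": 0},
  {"fingers": 0.55, "xyz": [0, 0, 0], "roll": 0},
  {"fingers": 0.55, "xyz": [0, 0, 0], "roll": 0},
  {"fingers": 0.55, "xyz": [0, 0, 25], "roll": 0},
  {"fingers": 0.55, "xyz": [0, 0, 25], "roll": 0},
  {"fingers": 0, "xyz": [-20, 0, 0], "roll": 0},
  {"fingers": 0, "xyz": [-19, 0.5, 0], "roll": 0},
  {"fingers": 0, "xyz": [0, 0, 0], "roll": 0},
  {"fingers": 0, "xyz": [0, 0, 0], "roll": 0},
  {"fingers": 0, "xyz": [0, 0, 0], "roll": 0},
  {"fingers": 0, "xyz": [0, 0, -25], "roll": 0},
  {"fingers": 0, "xyz": [0, 0, -20], "roll": 0},
])

```text
t: 23.9
tool_pos: [0.5019, -0.1195, -0.0341]
orientation: [[-0.998, 0.069, 0.003], [0.069, 0.998, -0.001], [-0.003, -0.001, -1.0]]
contact_force: [0.5, 0.4, -0.2]
finger_gap: 0.001
grasp_force: 0.0
```

Call:
jog_arm([
  {"fingers": 0, "xyz": [0, 0, -3], "roll": 0},
  {"fingers": 0, "xyz": [0, 0, 0], "roll": 0},
])

```text
t: 24.1
tool_pos: [0.4998, -0.1188, -0.0373]
orientation: [[-0.998, 0.07, -0.001], [0.07, 0.998, 0.001], [0.001, 0.001, -1.0]]
contact_force: [-0.0, -0.6, 0.5]
finger_gap: 0.002
grasp_force: 0.0
```

Call:
jog_arm([
  {"fingers": 0, "xyz": [6, 0.5, 0], "roll": 0},
  {"fingers": 0, "xyz": [6, 0, 0], "roll": 0},
  {"fingers": 0, "xyz": [1, 0, 0], "roll": 0},
  {"fingers": 0, "xyz": [1, 0, 0], "roll": 0},
  {"fingers": 0, "xyz": [1, 0, 0], "roll": 0},
  {"fingers": 0, "xyz": [0, 0, 0], "roll": 0},
])

```text
t: 24.7
tool_pos: [0.5149, -0.1185, -0.0368]
orientation: [[-0.998, 0.07, 0.0], [0.07, 0.998, 0.0], [-0.0, 0.0, -1.0]]
contact_force: [-0.4, 0.1, -0.4]
finger_gap: -0.001
grasp_force: 0.0
```

Call:
jog_arm([
  {"fingers": 0, "xyz": [1, 0, 0], "roll": 0},
  {"fingers": 0, "xyz": [1, 0, 0], "roll": 0},
  {"fingers": 0, "xyz": [0, 0, 0], "roll": 0},
])

```text
t: 25.0
tool_pos: [0.516, -0.1185, -0.037]
orientation: [[-0.998, 0.07, -0.001], [0.07, 0.998, 0.0], [0.001, -0.0, -1.0]]
contact_force: [-1.6, -0.1, 0.3]
finger_gap: -0.001
grasp_force: 1.0
```

Call:
jog_arm([
  {"fingers": 0, "xyz": [1, 0, 0], "roll": 0},
  {"fingers": 0, "xyz": [1, 0, 0], "roll": 0},
  {"fingers": 0, "xyz": [0, 0, 0], "roll": 0},
])

```text
t: 25.3
tool_pos: [0.5159, -0.1184, -0.0374]
orientation: [[-0.998, 0.07, -0.005], [0.07, 0.998, -0.0], [0.005, -0.001, -1.0]]
contact_force: [-6.3, -0.5, 3.9]
finger_gap: 0.0
grasp_force: 3.3
```

It stalls with the rear face at 527, the predicted home position. One more nudge, then retreat and verify with the cameras.

Call:
jog_arm([
  {"fingers": 0, "xyz": [1, 0, 0], "roll": 0},
  {"fingers": 0, "xyz": [1, 0, 0], "roll": 0},
  {"fingers": 0, "xyz": [0, 0, 0], "roll": 0},
  {"fingers": 0, "xyz": [-12, 0, 0], "roll": 0},
  {"fingers": 0, "xyz": [-10, 0, 5], "roll": 0},
  {"fingers": 0, "xyz": [0, 0, 40], "roll": 0},
  {"fingers": 0, "xyz": [-20, 30, 40], "roll": 0},
  {"fingers": 0, "xyz": [-20, 30, 40], "roll": 0},
  {"fingers": 0, "xyz": [-20, 30, 40], "roll": 0},
  {"fingers": 0, "xyz": [-15, 30, 20], "roll": 0},
  {"fingers": 0, "xyz": [0, 0, 0], "roll": 0},
  {"fingers": 0, "xyz": [0, 0, 0], "roll": 0},
])

```text
t: 26.5
tool_pos: [0.4289, -0.0047, 0.1404]
orientation: [[-0.998, 0.068, 0.003], [0.068, 0.998, -0.001], [-0.003, -0.0, -1.0]]
contact_force: [0.6, -0.7, -0.8]
finger_gap: -0.001
grasp_force: 0.0
```

```bash
cat > fin.py <<'E'
from tip import *
ob=bot.get_obs(); print(np.round(ob['tool_pos'],3),ob['t'])
def fitc(P,R,g,sel):
    g=np.array(g,float)
    for i in range(6):
        d=P-g; S=P[(abs(np.hypot(*d.T)-R)<5)&sel(d)]
        if len(S)<6: return g,len(S)
        g=circ(S,R,g)
    return g.round(1),len(S)
for n in('wrist','top'):
    c=cap(n); save(c,n+'F.png')
    w=contours(mask(c,(0,0,120),(180,70,255),(0,0,560,420)),60); y=contours(mask(c,(22,100,70),(40,255,255),(0,0,560,420)),60); o=contours(mask(c,(5,110,80),(40,255,255),(0,0,560,420)),60)
    W=np.vstack([ray(c,q,.025) for q in w])*1000
    print(n,'nose',fitc(W,38.,(587,118),lambda d:abs(d[:,1])>12),'hollow',fitc(W,25.,(572,-121),lambda d:d[:,0]>4))
    for k,L in (('Y',y),('O',o)):
        for q in L:
            P=ray(c,q,.015)*1000; r=cv2.minAreaRect(P.astype(np.float32))
            if r[0][0]>400 and abs(r[0][1])<260: print(k,[np.round(a,1) for a in r])
            if k=='O' and abs(r[0][1]+120)<20 and r[0][0]>500: print('  disc fit',fitc(P,25.,(572,-121),lambda d:abs(d[:,1])>10))
            if k=='Y' and abs(r[0][1]-120)<20: print('  rear x near y=120:',P[abs(P[:,1]-121)<20][:,0].min())
E
python3 fin.py
```

```text
[ 0.429 -0.005  0.14 ] 26.5
wrist nose (array([585.1, 115.7]), 79) hollow (array([ 574.2, -141.1]), 23)
Y [array([ 460.5, -182.9]), array([94.7, 74.1]), np.float64(27.5)]
Y [array([ 541.8, -120.4]), array([34.3, 24.8]), np.float64(86.1)]
Y [array([540.9, 120.4]), array([89.6, 49.3]), np.float64(80.3)]
  rear x near y=120: 516.9530199952005
Y [array([471.8, 183.9]), array([71.7, 39.3]), np.float64(55.6)]
O [array([ 459.2, -180.4]), array([99. , 85.7]), np.float64(29.0)]
O [array([ 539.1, -119.1]), array([41.5, 39.6]), np.float64(84.4)]
  disc fit (array([ 578.82270584, -132.78727228]), 0)
O [array([541.3, 120.3]), array([89.3, 48.4]), np.float64(80.2)]
O [array([471.8, 183.9]), array([71.7, 39.3]), np.float64(55.6)]
top nose (array([587.2, 117.5]), 58) hollow (array([ 587.4, -111.1]), 9)
Y [array([472.3, 188.9]), array([65. , 41.5]), np.float64(54.3)]
Y [array([543.8, 121.2]), array([83.7, 47.8]), np.float64(86.8)]
  rear x near y=120: 519.8703033238093
Y [array([ 451.1, -185.7]), array([32.4, 32.4]), np.float64(30.6)]
O [array([904. , 231.6]), array([ 88. , 276.2]), np.float64(0.1)]
O [array([472.8, 189.6]), array([63.3, 41.5]), np.float64(54.3)]
O [array([543.3, 121.7]), array([83.7, 46.4]), np.float64(84.9)]
O [array([ 458.5, -188.4]), array([101.4,  62.6]), np.float64(1.0)]
```

```bash
cat > fin2.py <<'E'
from tip import *
print(np.round(bot.get_obs()['tool_pos'],3))
c,P,ok=cloud('wrist'); P=P*1000; Z=P[...,2]; hsv=cv2.cvtColor(c['pixels'],cv2.COLOR_RGB2HSV); col=hsv[...,1]>100
near=lambda x,y,r:np.hypot(P[...,0]-x,P[...,1]-y)<r
def edge(m,R,g,sel):   # contour of a top-face mask -> circle of known radius
    q=np.vstack([k[:,0,:] for k in cv2.findContours(m.astype(np.uint8),cv2.RETR_EXTERNAL,cv2.CHAIN_APPROX_NONE)[0]]); X=P[q[:,1],q[:,0],:2]; g=np.array(g,float)
    if R is None: return X
    for i in range(6):
        d=X-g; S=X[(abs(np.hypot(*d.T)-R)<4)&sel(d)]; g=circ(S,R,g)
    return g.round(1),len(S)
wt=ok&~col&(abs(Z-25)<4)
print('nose',edge(wt&near(587,118,60),38.,(587,118),lambda d:(d[:,0]<20)))
try: print('hollow',edge(wt&near(575,-121,60),25.,(572,-121),lambda d:d[:,0]>4))
except Exception as e: print(e)
lt=ok&col&(abs(Z-15)<3)
for n,x,y in(('Y',545,121),('O',550,-120)):
    X=edge(lt&near(x,y,55),None,0,0); u=np.array([.9974,-.0715]); v=np.array([.0715,.9974])
    s=X@u; t=X@v; t0=np.array([x,y])@v; k=abs(t-t0)<14
    print(n,len(X),'rear s',np.percentile(s[k],[0,10,30]).round(1),'width',np.percentile(t,[1,99]).round(1),'rect',[np.round(a,1) for a in cv2.minAreaRect(X.astype(np.float32))])
    B=lambda p:np.array(p)@u
print('nose s',B((587.3,118.5)),'hollow s',B((572,-121)))
try: print('disc',edge(lt&near(560,-121,60),25.,(572,-121),lambda d:d[:,0]>-15))
except Exception as e: print(e)
E
python3 fin2.py
```

```text
[ 0.428 -0.005  0.139]
nose (array([587.7, 116.5]), 83)
hollow (array([ 573.2, -123.8]), 21)
Y 178 rear s [515.6 515.8 516.1] width [123.3 198.7] rect [array([543.9, 124.2]), array([76.7, 41.9]), np.float64(79.1)]
O 106 rear s [534.4 534.6 535. ] width [-98.8 -62.2] rect [array([ 562.4, -122. ]), array([36.5, 71.2]), np.float64(83.6)]
nose s 577.30027 hollow s 579.1643
disc (array([ 572.4, -131.7]), 9)
```

Both leaves are home to within 1 mm or so in depth: yellow rear 515.8 + 62 ≈ nose 577.5, orange rear 534.5 + 45 ≈ hollow 579–580. The arm is clear and the other leaves are far off, so I'm handing in.

```bash
python3 -c "
from bench import close_job
print(close_job())"
```

```text
the job is handed in; nothing more can be done
None
```

Job handed in after about 27 s of robot time (no verdict was returned): the large yellow concave leaf is home on the clamped casting's nose and the small orange convex leaf is home in its hollow, both to about 1 mm in depth by the wrist camera; the other two leaves and the glassware were not touched.

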